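Open the push-and-turn cap of the thinner bottle

ROBOT

A 6-joint arm with a two-finger parallel gripper is mounted at the origin on the work surface. World frame = base frame: x ahead of the robot, y to its left, z up, the work surface at z = 0. Lengths are in m, angles in rad, forces in N, time in s.
With the tool pointing down it reaches from about 0.425 to 0.95 m from the base axis. Payload 3.5 kg.
Tool frame: the origin (TCP) lies on the centre line of the jaws, within the pads' length; the fingertips stand 17 mm ahead of it and the grasp point (between the pads) lies 2 mm behind it; z points along the fingers, y is the line along which they close (so a half turn about z gives the same grasp; the last joint's range is limited). The gripper opens to 85 mm and grips with 20 to 120 N. Pads are 22 mm wide; open, the fingers measure 114 mm over their backs; the gripper's body (76 mm by 85 mm) begins 54 mm behind the grasp point. The pads swing forward as they close: fully open they stand 13 mm farther back than shut.
Start: joints at [1.089, 0.286, 1.577, -0, 1.279, -0.15], TCP at [0.22, 0.638, 0.248] pointing down, gripper open.
Joint ranges: [-2.77, 2.77], [-0.9, 2.22], [0.21, 2.48], [-1.53, 4.67], [0.24, 2.81], [-2.84, 2.84]. Speed limits (rad/s): [2.79, 2.79, 3.14, 3.14, 3.14, 3.14].

INTERFACE

Orientations are given as a unit quaternion [x, y, z, w].
In Python, from plant import ctrl gives the robot as it stands. The module is installed in compiled form; this text tells all that it offers.
- The arm moves only by the tool drive_tool, never from a script. Its argument "moves" is a list of rows, each a list of 3 entries, a list of its own where there are three numbers: the turn, a rotation vector about the tool's x, y, z in rad, then the shift along the tool's x, y, z in m, then the finger opening in m, from 0 to 0.0854. A call has 1 to 5 rows; each row shifts and turns the commanded pose from where the row before left it, along the tool's axes as they then stand; what a row does not reach is not made up. A row lasts 1/8 s, in which the tool goes at most 62.5 mm and 10.7 degrees, less where a joint would pass 70% of its speed; a pose out of reach is approached as far as the arm can. A call with a gripper value outside its range is refused whole. The fingers move at their own pace and stop on an object; "grip_force" is the grip in N (left out, the last holds). Time passes only in rows, so rows that do not move let the fingers close. It gives the time, the measured TCP pose, the force, the opening and the grip force at its end, in the units of the state.
- ctrl.get_state(): the state, without advancing time (a new reading comes with each control period).
- ctrl.read_camera(name): name is "scene" or "top" or "wrist"; returns a dict with "image" (480x640x3 uint8, red, green, blue), "fx", "fy", "cx", "cy" (pixels), "R" (3x3) and "t" (3): a world point X has camera coordinates R X + t. Camera axes: x right, y down, z forward; pixel columns grow to the right and rows downward; lengths in m; the calibration is good to about 2 mm. A picture is of the moment at which its call begins. There is no depth.
- ctrl.sign_off(): hands the job in; it is judged then, once.
The state is a dict: "time": time; "qpos": joint angles; "dq": joint speeds; "joint_efforts": joint torques, N m; "eef_pos": TCP position; "tcp_rot": TCP orientation; "contact_force": force on the tool from outside, world axes, zero at the start; "wrist_torque": the same for the moment, N m; "opening": opening from 0.0 (shut) to 1.0 (fully open); "finger_force": force on a finger pad.
Only numpy, scipy, OpenCV 4.12 (cv2) and the standard library are available. Lean on these libraries where they do the work, as an engineer would, in place of code of your own. Each camera call takes 0.05 s, during which the arm holds its last target. There are 200 camera calls.

TASK

Open the thinner bottle on the workbench, the taller one with the broad ribbed safety cap: press the cap down, keep it pressed while you turn it anticlockwise until it is free, then lift it straight off. Finish while still holding the cap, level and still, about 8 cm above the bottle's mouth; do not put it down or let go, and leave the tin, the mallet and the offcut where they are.

Things in the scene. Friction and masses are not known exactly. Their poses are not given: they have to be found in the camera images.
- bottle: White plastic thinner bottle, round, body 84 mm across, fixed upright in a square wood block (110 x 110 x 50 mm) screwed to the bench: it cannot move or turn. Origin: centre of the block's underside, on the bench; z up along the bottle's axis. Straight side ends 103 mm up, shoulder slopes in to the 32 mm wide neck at 125 mm. Left or right of the spout bottle.
- bottle_mouth (a point): Centre of the bottle's mouth (top of the neck), on its axis, 162 mm above the bench. Three tabs on the neck under the cap, up to 42 mm across, hold the cap's lugs.
- cap: Grey plastic push-and-turn cap on the thinner bottle: round, ribbed, 53 mm across, 34 mm high, 30 to 54 g, open below; grips at any yaw. Origin: centre of its underside; z up, x along the raised arrow bar on top. Closed, its underside is 140 mm above the bench and its x is along the bottle's x. Locked: it neither turns (4 degrees of play) nor lifts until pressed down 5 mm; it bottoms at 8 mm.
- cap_top (a point): Centre of the cap's top, 34 mm above its underside. Kept pressed, the cap turns anticlockwise seen from above (positive about z): free to lift from 35 degrees on, a stop at about 70; aim for 50 to 60. Its spring pushes up with 6 N closed, 9 N at 5 mm down, 11 N at 8 mm; turning needs under 0.3 N m. 1 to 2 mm of sideways play.
- stopper (a joint): Sprung inner stopper in the bottle's mouth, a 22 mm disc under the cap's top: how far it is pressed down, in m. About 0 with the cap closed, 0.005 to 0.008 with the cap pressed down, -0.002 with the cap off.
- spout_bottle: Neighbouring squat white bottle, 80 mm across, with a slender pointed grey-collared spout, 146 mm tall in all, fixed in an equal wood block. Origin: centre of the block's underside. Its centre is at least 180 mm from the thinner bottle's. Plays no part.
- wax_tin: Round metal wax tin, 87 mm across, 38 mm high, loose. Origin: centre of its underside. Leave alone.
- mallet: Wooden mallet lying on the bench, loose, head 70 x 110 x 60 mm, about 270 mm long overall. Origin under the middle of its length, on the handle line, at bench height; x from handle to head (head centred 100 mm along +x). Leave alone.
- offcut: Wood offcut, 160 x 45 x 22 mm, loose. Origin: centre of its underside, x along its length. Leave alone.
Things that resemble listed ones, but are neither listed nor needed, are in the scene too. Leave any black, turquoise or yellow look-alike of the bottle alone.

How it is judged:
By the outcome, as a careful person would: the job done as asked, in the order asked, and still so for the second after the job is handed in, while the arm keeps its last pose, push and grip.
It also fails if it takes over 35 s, if anything falls off the work surface, if the arm or the gripper's body presses on something with over 40 N, if the wrist force passes 120 N, or if a joint passes its speed limit or range.

## Working session

There is one attempt and no reset: what is moved stays moved. The work goes in short steps, Python scripts to look and compute and a tool call to move; the robot and the scene stay as the last step left them, time stands still between calls to the robot, and variables do not carry over. Pictures are saved under pics/ and viewed, at most 10 in all, crops included, and the job is handed in when it is done.

Besides the shell and the picture viewer there is one more tool, called after ">>>" as a command line: name --argument value ..., lists and objects as JSON in quotes. drive_tool: Moves the arm, as the interface text tells. Its arguments: {"type":"object","properties":{"moves":{"type":"array","items":{"type":"array"}},"grip_force":{"type":"number"}},"required":["moves"]}

```bash
mkdir -p pics; python3 - <<'E'
from plant import ctrl
import cv2,pickle,numpy as np
d={}
for n in("scene","top"):
    c=ctrl.read_camera(n);d[n]=c
    cv2.imwrite(f"pics/{n}0.png",c["image"][...,::-1])
    print(n,-c["R"].T@c["t"],c["R"].round(3).tolist(),c["fx"])
pickle.dump(d,open("cams.pkl","wb"))
print(ctrl.get_state())
E
```

```text
scene [0.98759604 0.46452391 1.17578547] [[-0.712, 0.702, 0.004], [0.595, 0.606, -0.529], [-0.373, -0.374, -0.849]] 466.31348061306386
top [ 0.27517728 -0.02218978  1.42445075] [[0.006, -1.0, -0.022], [-0.98, -0.001, -0.198], [0.197, 0.023, -0.98]] 512.6839009714072
{'time': 0.1, 'qpos': array([ 1.08900243e+00,  2.87133649e-01,  1.57801255e+00, -8.15841785e-06,
        1.27861160e+00, -1.49976272e-01]), 'dq': array([-0.00106472, -0.00133265, -0.00294552, -0.00069787,  0.0004689 ,
       -0.00070945]), 'joint_efforts': array([ 6.71840371e-04, -4.07295156e+01, -2.93699956e+01, -1.98250304e-04,
        3.44714783e-03, -3.50058649e-06]), 'eef_pos': array([0.21958904, 0.63769899, 0.24705751]), 'tcp_rot': array([ 1.65147471e-01,  9.86268290e-01, -1.03022173e-03, -3.32597799e-04]), 'contact_force': array([-0.10689543, -0.75510982, -0.37964684]), 'wrist_torque': array([0.00455488, 0.02045902, 0.0496819 ]), 'finger_force': 0.0, 'opening': 1.0000958498440895}
```

View pics/scene0.png

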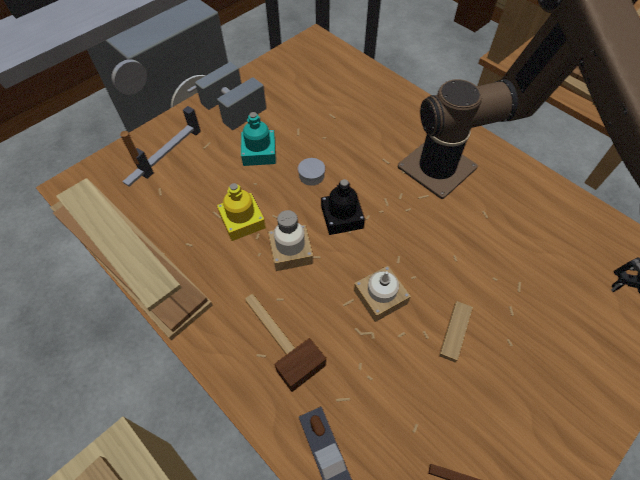

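View pics/top0.png

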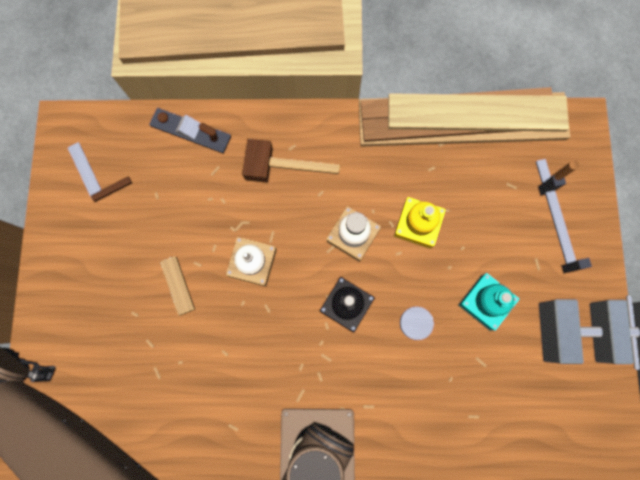

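The pictures show the candidates, given as scene px / top px:
- White bottle with a broad grey cap: (288,222) / (355,223).
- White spout bottle: (383,285) / (250,258).
- Yellow look-alike: (240,205) / (425,212).
- Black look-alike: (343,200) / (348,300).
- Turquoise look-alike: (256,130) / (503,298).

I choose the white bottle with the broad grey cap. I'll check it in a close crop and measure it.

```bash
cat > h.py <<'E'
import numpy as np,cv2
def ray(c,u,v):
    d=c["R"].T@np.array([(u-c["cx"])/c["fx"],(v-c["cy"])/c["fy"],1]);return -c["R"].T@c["t"],d/np.linalg.norm(d)
def onz(c,u,v,z):
    o,d=ray(c,u,v);return o+d*(z-o[2])/d[2]
def proj(c,X):
    p=c["R"]@np.asarray(X)+c["t"];return c["fx"]*p[0]/p[2]+c["cx"],c["fy"]*p[1]/p[2]+c["cy"]
def tri(a,ua,b,ub):
    A=0;B=0;L=[ray(a,*ua),ray(b,*ub)]
    for o,d in L:
        P=np.eye(3)-np.outer(d,d);A=A+P;B=B+P@o
    X=np.linalg.solve(A,B);return X,[np.linalg.norm((np.eye(3)-np.outer(d,d))@(X-o)) for o,d in L]
E
python3 - <<'E'
import pickle;from h import *
d=pickle.load(open("cams.pkl","rb"));out=[]
for n,(u,v) in(("scene",(289,230)),("top",(355,226))):
    im=d[n]["image"];cr=im[v-40:v+40,u-40:u+40]
    out.append(cv2.resize(cr,(400,400),interpolation=cv2.INTER_CUBIC))
    hsv=cv2.cvtColor(im,cv2.COLOR_RGB2HSV)
    print(n,[im[y,u].tolist() for y in range(v-26,v+20,3)])
cv2.imwrite("pics/crop.png",np.hstack(out)[...,::-1])
E
```

```text
scene [[131, 94, 59], [134, 97, 61], [133, 120, 107], [138, 134, 129], [135, 133, 128], [136, 134, 130], [136, 134, 129], [122, 120, 113], [44, 45, 43], [47, 44, 44], [174, 177, 167], [193, 196, 185], [191, 194, 184], [155, 148, 139], [81, 77, 70], [83, 76, 73]]
top [[213, 145, 88], [207, 139, 83], [196, 133, 80], [210, 146, 92], [214, 187, 163], [220, 211, 200], [221, 213, 202], [222, 213, 201], [222, 215, 203], [224, 216, 205], [217, 207, 197], [118, 114, 108], [248, 248, 241], [252, 251, 247], [232, 223, 208], [133, 122, 110]]
```

View pics/crop.png

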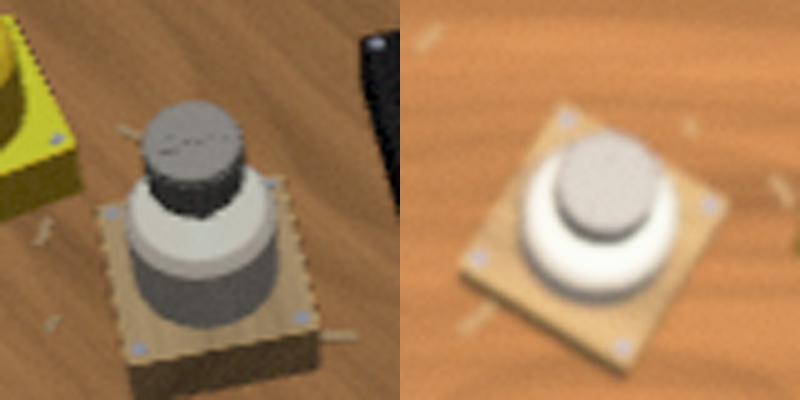

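The crop shows a white bottle with a broad grey cap in a plain wood block. The cap top is at about scene (287.6,218.2) and top (356.6,222.6). Next I refine these with masks and triangulate.

```bash
python3 - <<'E'
import pickle;from h import *
from scipy.spatial.transform import Rotation as Ro
d=pickle.load(open("cams.pkl","rb"));P={}
for n,(u,v),lo,hi in(("scene",(288,218),112,150),("top",(356,222),190,228)):
    im=d[n]["image"].astype(int);g=im.mean(2);s=im.max(2)-im.min(2)
    m=((g>lo)&(g<hi)&(s<28)).astype(np.uint8);w=np.zeros_like(m);cv2.circle(w,(u,v),15,1,-1);m&=w
    m=cv2.morphologyEx(m,cv2.MORPH_CLOSE,np.ones((3,3),np.uint8));m=cv2.morphologyEx(m,cv2.MORPH_OPEN,np.ones((3,3),np.uint8))
    c=max(cv2.findContours(m,0,2)[0],key=cv2.contourArea);e=cv2.fitEllipse(c);P[n]=e[0];z=onz(d[n],*e[0],.174)
    print(n,e,cv2.contourArea(c),z)
    px=d[n]["fx"]*.053/np.linalg.norm(z+d[n]["R"].T@d[n]["t"]);print("expected major px",px)
X,r=tri(d["scene"],P["scene"],d["top"],P["top"]);print(X,r,np.hypot(*X[:2]))
for n,a in(("yellow",(238,187)),("black",(344,183))):pass
y=tri(d["scene"],(235,187),d["top"],(429,211));b=tri(d["scene"],(344,183),d["top"],(349,299));print("yel",y,"blk",b)
# block corners (screws) at z=.05
t=d["top"];c=[onz(t,315+a/5,186+b/5,.05) for a,b in((168,118),(310,205),(224,348),(78,257))];print(np.round(c,3),np.mean(c,0))
from plant import ctrl
s=ctrl.get_state();R=Ro.from_quat(s["tcp_rot"]).as_matrix();print(R.round(3))
E
```

```text
scene ((286.8166198730469, 217.68814086914062), (14.653175354003906, 18.20525550842285), 83.38860321044922) 207.5 [ 0.56477094 -0.09773301  0.174     ]
expected major px 20.189576025092045
top ((356.1559143066406, 222.70733642578125), (17.110939025878906, 23.03759002685547), 106.28449249267578) 289.5 [ 0.56353172 -0.0982172   0.174     ]
expected major px 21.137203047290956
[ 0.56401148 -0.09845674  0.17242438] [np.float64(0.00018170672876232516), np.float64(0.00018170672876230225)] 0.5725405440433222
yel (array([ 0.59459878, -0.2807534 ,  0.16499056]), [np.float64(0.001984264504452349), np.float64(0.001984264504452134)]) blk (array([ 0.37300053, -0.07763856,  0.16951902]), [np.float64(0.0017467466255772536), np.float64(0.0017467466255772118)])
[[ 0.629 -0.085  0.05 ]
 [ 0.58  -0.163  0.05 ]
 [ 0.501 -0.115  0.05 ]
 [ 0.551 -0.036  0.05 ]] [ 0.56522906 -0.09954242  0.05      ]
[[-0.945  0.326 -0.001]
 [ 0.326  0.945 -0.002]
 [ 0.    -0.002 -1.   ]]
```

Cap top is at (0.5645, -0.098, 0.174). Both views agree to within 1 mm and the height matches the 0.174 given. Its reach is 0.573 m. I'll swing round at the present height.

>>> drive_tool --moves '[[[0,0,0.083],[-0.052,-0.006,0],0.085],[[0,0,0.083],[-0.052,-0.006,0],0.085],[[0,0,0.083],[-0.052,-0.006,0],0.085],[[0,0,0.083],[-0.052,-0.006,0],0.085],[[0,0,0.083],[-0.052,-0.006,0],0.085]]'

```text
time: 0.72
eef_pos: [0.4335, 0.4873, 0.2476]
tcp_rot: [0.366, 0.931, -0.0, -0.0]
contact_force: [-0.3, 0.7, 0.2]
opening: 0.992
finger_force: 0.0
```

>>> drive_tool --moves '[[[0,0,0.083],[-0.052,-0.006,0],0.085],[[0,0,0.083],[-0.052,-0.006,0],0.085],[[0,0,0.083],[-0.052,-0.006,0],0.085],[[0,0,0.083],[-0.052,-0.006,0],0.085],[[0,0,0.083],[-0.052,-0.006,0],0.085]]'

```text
time: 1.35
eef_pos: [0.5672, 0.2645, 0.2477]
tcp_rot: [0.55, 0.835, -0.0, -0.0]
contact_force: [0.4, 0.5, -0.2]
opening: 0.997
finger_force: 0.0
```

>>> drive_tool --moves '[[[0,0,0.083],[-0.05,-0.006,0],0.085],[[0,0,0.083],[-0.05,-0.006,0],0.085],[[0,0,0.083],[-0.05,-0.006,0],0.085],[[0,0,0.083],[-0.05,-0.006,0],0.085],[[0,0,0],[0,0,0],0.085]]'

```text
time: 1.98
eef_pos: [0.5997, 0.0653, 0.2477]
tcp_rot: [0.681, 0.732, -0.001, -0.0]
contact_force: [-0.8, 0.5, 0.8]
opening: 0.995
finger_force: 0.0
```

```bash
cat > go.py <<'E'
import sys
from plant import ctrl
from h import *
from scipy.spatial.transform import Rotation as Ro
s=ctrl.get_state();R=Ro.from_quat(s["tcp_rot"]).as_matrix()
T=np.array([float(a) for a in sys.argv[1:4]])
print("t",s["time"],"pos",s["eef_pos"].round(4),"q",s["qpos"].round(3),"F",s["contact_force"].round(2),"op",s["opening"])
print("tool z",R[:,2].round(4),"yaw x",np.degrees(np.arctan2(R[1,0],R[0,0])).round(2),"level rv",(np.cross(R.T@[0,0,-1.],[0,0,1])*-1).round(4))
print("tool shift to target",(R.T@(T-s["eef_pos"])).round(4))
E
python3 go.py 0.5645 -0.098 0.247; python3 - <<'E'
from plant import ctrl
import cv2;cv2.imwrite("pics/w1.png",ctrl.read_camera("wrist")["image"][...,::-1])
E
```

```text
t 1.975 pos [0.5997 0.0653 0.2477] q [-5.900e-02  1.310e-01  1.759e+00 -1.000e-03  1.252e+00 -1.310e-01] F [-0.78  0.46  0.82] op 0.9954675723876184
tool z [-1.1e-03 -4.0e-04 -1.0e+00] yaw x 94.14 level rv [-0.0011  0.0004 -0.    ]
tool shift to target [-0.1603 -0.0469  0.0008]
```

View pics/w1.png

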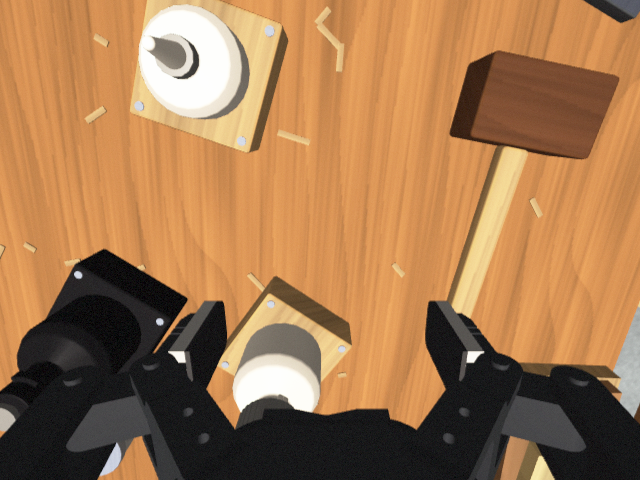

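The wrist view shows the white capped bottle at (275,390) between the open fingers, not yet beneath the tool. I move over it.

>>> drive_tool --moves '[[[0,0,0.04],[-0.053,-0.016,0],0.085],[[0,0,0.04],[-0.053,-0.016,0],0.085],[[0,0,0],[-0.05,-0.018,0],0.085],[[0,0,0],[0,0,0],0.085]]'

```text
time: 2.52
eef_pos: [0.555, -0.0906, 0.248]
tcp_rot: [0.709, 0.705, -0.0, -0.0]
contact_force: [-0.4, 0.2, 0.4]
opening: 0.997
finger_force: 0.0
```

```bash
python3 go.py 0.5645 -0.098 0.247; python3 - <<'E'
from plant import ctrl
import pickle,cv2
from h import *
d={n:ctrl.read_camera(n) for n in("wrist","top","scene")}
pickle.dump(d,open("cams2.pkl","wb"));w=d["wrist"]
print(-w["R"].T@w["t"],proj(w,(.5645,-.098,.174)))
cv2.imwrite("pics/w2.png",w["image"][...,::-1])
E
```

```text
t 2.525 pos [ 0.555  -0.0906  0.248 ] q [-0.342  0.04   1.857 -0.     1.246 -0.337] F [-0.4   0.16  0.44] op 0.9974704667689238
tool z [-6.e-04  2.e-04 -1.e+00] yaw x 89.69 level rv [-0.0006 -0.0002  0.    ]
tool shift to target [-0.0074  0.0095  0.001 ]
[ 0.55711749 -0.01342361  0.37449641] (np.float64(337.98668508276717), np.float64(272.3429425915027))
```

View pics/w2.png

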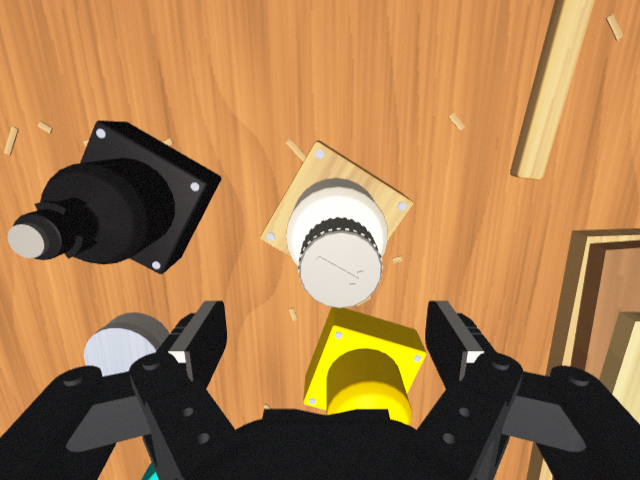

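The wrist view shows the cap top at about (341,269), within 3 px of my prediction. Its arrow bar is visible and the cap is not yet between the fingers. Combining the views puts it at (0.5655, -0.097). I align and descend over it.

>>> drive_tool --moves '[[[0,0,0],[-0.0064,0.0105,0],0.085],[[0,0,0],[0,0,0.035],0.085],[[0,0,0],[0,0,0.035],0.085],[[0,0,0],[0,0,0.028],0.085],[[0,0,0],[0,0,0],0.085]]'

```text
time: 3.3
eef_pos: [0.5652, -0.0943, 0.1474]
tcp_rot: [0.708, 0.707, -0.001, -0.003]
contact_force: [0.1, -0.5, 0.2]
opening: 0.994
finger_force: 0.0
```

```bash
python3 go.py 0.5655 -0.097 0.150
```

```text
t 3.3 pos [ 0.5652 -0.0943  0.1474] q [-0.342  0.172  1.909  0.     1.068 -0.341] F [ 0.09 -0.51  0.21] op 0.9938065724737879
tool z [-0.0057  0.0021 -1.    ] yaw x 89.92 level rv [-0.0057 -0.0021  0.    ]
tool shift to target [-0.0027  0.0003 -0.0026]
```

>>> drive_tool --moves '[[[0,0,0],[-0.0025,0,-0.002],0.085],[[0,0,0],[0,0,0],0.05],[[0,0,0],[0,0,0],0.045],[[0,0,0],[0,0,0],0.045],[[0,0,0],[0,0,0],0.045]]' --grip_force 70

```text
time: 3.92
eef_pos: [0.5653, -0.0984, 0.154]
tcp_rot: [0.708, 0.706, -0.001, -0.001]
contact_force: [-5.9, 0.2, 4.9]
opening: 0.614
finger_force: 71.8
```

```bash
python3 go.py 0.5655 -0.097 0.150
```

```text
t 3.925 pos [ 0.5653 -0.0984  0.154 ] q [-0.348  0.164  1.904 -0.002  1.077 -0.345] F [-5.91  0.17  4.93] op 0.6137139080470864
tool z [-3.1e-03 -4.0e-04 -1.0e+00] yaw x 89.85 level rv [-0.0031  0.0004 -0.    ]
tool shift to target [0.0014 0.0002 0.004 ]
```

>>> drive_tool --moves '[[[0,0,0],[0,-0.001,0.003],0.045],[[0,0,0],[0,0,0.003],0.045],[[0,0,0],[0,0,0],0.045]]'

```text
time: 4.3
eef_pos: [0.5653, -0.0984, 0.1493]
tcp_rot: [0.708, 0.706, -0.0, 0.0]
contact_force: [-4.7, 0.9, 9.2]
opening: 0.612
finger_force: 72.1
```

```bash
python3 go.py 0.5655 -0.097 0.147
```

```text
t 4.3 pos [ 0.5653 -0.0984  0.1493] q [-3.490e-01  1.680e-01  1.909e+00 -1.000e-03  1.065e+00 -3.460e-01] F [-4.66  0.95  9.22] op 0.6117124562176196
tool z [-2.e-04 -8.e-04 -1.e+00] yaw x 89.87 level rv [-0.0002  0.0008 -0.    ]
tool shift to target [0.0014 0.0002 0.0023]
```

>>> drive_tool --moves '[[[0,0,0],[0,-0.001,0.0025],0.045],[[0,0,0],[0,0,0],0.045],[[0,0,0],[0,0,0],0.045]]'

```text
time: 4.68
eef_pos: [0.5653, -0.0984, 0.1479]
tcp_rot: [0.708, 0.706, 0.001, 0.001]
contact_force: [-3.2, 2.5, 12.0]
opening: 0.611
finger_force: 72.2
```

```bash
python3 go.py 0.5655 -0.097 0.147
```

```text
t 4.675 pos [ 0.5653 -0.0984  0.1479] q [-0.349  0.169  1.911 -0.     1.059 -0.347] F [-3.24  2.46 11.96] op 0.6110150913659156
tool z [ 0.0026 -0.0011 -1.    ] yaw x 89.87 level rv [ 0.0026  0.0011 -0.    ]
tool shift to target [0.0014 0.0002 0.0009]
```

Pressed about 6 mm with 12 N up on the tool. Now I turn: anticlockwise from above is negative about tool z.

>>> drive_tool --moves '[[[0,0,-0.09],[0,0,0],0.045],[[0,0,-0.1],[0,0,0],0.045],[[0,0,-0.1],[0,0,0],0.045],[[0,0,0],[0,0,0],0.045]]'

```text
time: 5.18
eef_pos: [0.5661, -0.0987, 0.148]
tcp_rot: [0.598, 0.801, 0.001, 0.003]
contact_force: [-2.1, 1.0, 9.6]
opening: 0.61
finger_force: 72.1
```

```bash
python3 go.py 0.5655 -0.097 0.147; python3 -c "
from plant import ctrl
import cv2
print(ctrl.get_state()['wrist_torque'])
cv2.imwrite('pics/w3.png',ctrl.read_camera('wrist')['image'][180:400,200:480,::-1])"
```

```text
t 5.175 pos [ 0.5661 -0.0987  0.148 ] q [-0.349  0.169  1.911  0.     1.057 -0.637] F [-2.12  0.96  9.64] op 0.6104332719350951
tool z [ 0.005  -0.0017 -1.    ] yaw x 106.48 level rv [ 0.0043  0.0031 -0.    ]
tool shift to target [ 0.0018 -0.0001  0.0009]
[ 0.1370294   0.344109   -0.05436382]
```

View pics/w3.png

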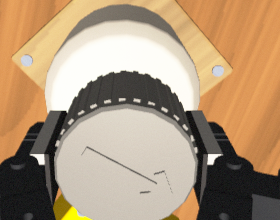

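The crop shows the fingers on the cap and the arrow bar, (285,325)–(355,360) in the full frame, at the same slant as before. The camera has turned 16.6°, so the cap turns with the gripper. I keep turning while pressed.

>>> drive_tool --moves '[[[0,0,-0.1],[0,0,0.0007],0.045],[[0,0,-0.1],[0,0,0],0.045],[[0,0,-0.1],[0,0,0],0.045],[[0,0,-0.1],[0,0,0],0.045],[[0,0,0],[0,0,0],0.045]]'

```text
time: 5.85
eef_pos: [0.5667, -0.0984, 0.1476]
tcp_rot: [0.427, 0.904, 0.001, 0.003]
contact_force: [-0.8, 2.3, 9.9]
opening: 0.61
finger_force: 72.1
```

>>> drive_tool --moves '[[[0,0,-0.1],[0,0,0],0.045],[[0,0,-0.1],[0,0,0],0.045],[[0,0,-0.09],[0,0,0],0.045],[[0,0,0],[0,0,0],0.045]]'

```text
time: 6.35
eef_pos: [0.5665, -0.0981, 0.1475]
tcp_rot: [0.292, 0.956, 0.001, 0.003]
contact_force: [-1.2, 3.0, 10.7]
opening: 0.609
finger_force: 72.1
```

```bash
python3 go.py 0.5655 -0.097 0.147; python3 -c "
from plant import ctrl
import cv2
print(ctrl.get_state()['wrist_torque'])
cv2.imwrite('pics/w4.png',ctrl.read_camera('wrist')['image'][180:400,200:480,::-1])"
```

```text
t 6.35 pos [ 0.5665 -0.0981  0.1475] q [-0.349  0.17   1.911  0.002  1.055 -1.327] F [-1.16  3.05 10.66] op 0.6092974044406244
tool z [ 6.3e-03 -6.0e-04 -1.0e+00] yaw x 146.01 level rv [ 0.0031  0.0055 -0.    ]
tool shift to target [0.0015 0.0003 0.0005]
[0.44641456 0.25209861 0.04611302]
```

View pics/w4.png

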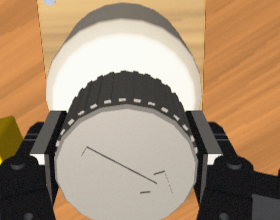

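The crop shows the arrow bar unmoved in the gripper after a 56° turn, so the cap turned without slipping. Next I lift straight up.

>>> drive_tool --moves '[[[0,0,0],[0,0,-0.01],0.045],[[0,0,0],[0,0,-0.015],0.045],[[0,0,0],[0,0,-0.02],0.045],[[0,0,0],[0,0,-0.02],0.045],[[0,0,0],[0,0,0],0.045]]'

```text
time: 7.02
eef_pos: [0.5654, -0.0987, 0.211]
tcp_rot: [0.293, 0.956, -0.0, 0.003]
contact_force: [0.2, -0.3, -0.8]
opening: 0.611
finger_force: 72.9
```

```bash
python3 go.py 0.5655 -0.098 0.256
```

```text
t 7.025 pos [ 0.5654 -0.0987  0.211 ] q [-0.349  0.097  1.866 -0.     1.173 -1.326] F [ 0.16 -0.32 -0.77] op 0.6112289026059261
tool z [ 0.0047 -0.0018 -1.    ] yaw x 145.97 level rv [ 0.0012  0.0049 -0.    ]
tool shift to target [ 0.0001  0.0006 -0.045 ]
```

>>> drive_tool --moves '[[[0,0.004,0],[0,0,-0.02],0.045],[[0,0,0],[0,0,-0.015],0.045],[[0,0,0],[0,0,-0.01],0.045],[[0,0,0],[0,0,0],0.045],[[0,0,0],[0,0,0],0.045]]'

```text
time: 7.65
eef_pos: [0.5639, -0.0981, 0.2524]
tcp_rot: [0.293, 0.956, 0.001, -0.003]
contact_force: [0.0, 0.4, -0.6]
opening: 0.611
finger_force: 73.0
```

```bash
python3 go.py 0.5655 -0.098 0.256; python3 -c "
from plant import ctrl
import cv2,numpy as np
print(abs(ctrl.get_state()['dq']).max())
a=ctrl.read_camera('wrist')['image'];b=ctrl.read_camera('scene')['image'][150:310,190:403]
cv2.imwrite('pics/w5.png',np.hstack([cv2.resize(a,(400,300)),cv2.resize(b,(400,300))])[...,::-1])"
```

```text
t 7.65 pos [ 0.5639 -0.0981  0.2524] q [-3.500e-01  6.100e-02  1.827e+00  1.000e-03  1.259e+00 -1.327e+00] F [ 0.04  0.44 -0.6 ] op 0.6107570897583268
tool z [-0.0045  0.0027 -1.    ] yaw x 145.98 level rv [-0.0003 -0.0052  0.    ]
tool shift to target [-0.0012  0.0009 -0.0037]
0.006365467103977822
```

View pics/w5.png

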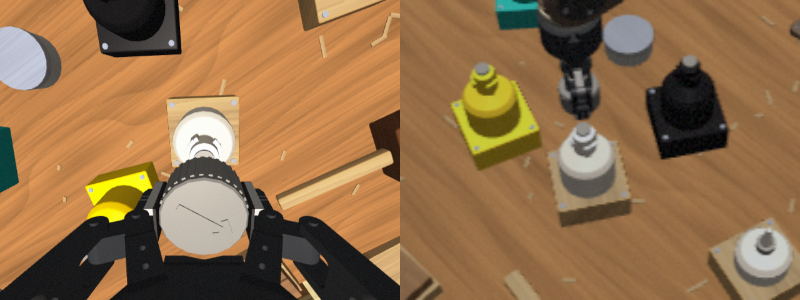

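The left panel shows the cap still gripped (205,215) with the bare neck behind it. The right panel shows the uncapped neck at (582,138) and the cap in the gripper above. I make a last small height trim and let it settle.

>>> drive_tool --moves '[[[0,-0.003,0],[0,0,-0.0035],0.045],[[0,0,0],[0,0,0],0.045],[[0,0,0],[0,0,0],0.045],[[0,0,0],[0,0,0],0.045],[[0,0,0],[0,0,0],0.045]]'

```text
time: 8.38
eef_pos: [0.5643, -0.0982, 0.2566]
tcp_rot: [0.293, 0.956, 0.0, -0.001]
contact_force: [-0.4, 0.3, -0.3]
opening: 0.611
finger_force: 73.0
```

```bash
python3 go.py 0.5655 -0.098 0.256; python3 -c "
from plant import ctrl
print(abs(ctrl.get_state()['dq']).max());print(ctrl.sign_off())"
```

```text
t 8.375 pos [ 0.5643 -0.0982  0.2566] q [-0.35   0.056  1.824  0.     1.263 -1.327] F [-0.44  0.27 -0.3 ] op 0.6113499134270073
tool z [-9.e-04  6.e-04 -1.e+00] yaw x 145.98 level rv [-0.     -0.0011  0.    ]
tool shift to target [-0.0009  0.0009  0.0006]
0.0014514242912887392
the job is handed in; nothing more can be done
None
```

The thinner bottle is open and the job is handed in: I pressed the cap, turned it about 56° anticlockwise and lifted it off, and the arm now holds it level and still about 8 cm above the mouth, at 8.4 s.

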